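# Clear the toy-repair mat into the scrap drawer

## Task

Take the sweeper out of its cup, lay it flat on the grey mat and let go; then take it again as it lies and sweep all four dead parts (two square batteries, two small motors) off the mat's edge into the open drawer, without lifting any of them. Then lay the sweeper back down flat on the mat, let go, and push the drawer fully shut. Leave the toy car, the screwdriver and the jar where they are.

Things in the scene. Friction and masses are not known exactly. Their poses are not given: they have to be found in the camera images.
- station: low plywood box fixed on the table, 260 x 260 mm, 90 mm high, flat top fully covered by a grey mat without rim; origin at the centre of its underside. The drawer opens out of its -x side; y runs along the edge over the drawer (mat edge at x = -130 mm)
- mat (a point): centre of the mat's upper surface, 90 mm above the table, axes as the station
- drawer (a joint): travel of the shallow scrap drawer under the mat, m: 0 shut, grows to 0.16 as it is pulled out to the station's -x; slides with 1.5 N of friction
- drawer_in (a point): centre of the drawer's inner floor (10 mm above the table, inside 225 mm in x by 214 mm in y, side walls 45 mm high above the floor, 70 mm free height under the station's top), axes as the station; moves with the drawer
- drawer_pull (a point): middle of the outer face of the drawer's aluminium pull bar, 55 mm above the table; the bar is 110 mm along y, 16 mm high and stands 14 mm off the plywood drawer front (256 mm wide, from 4 to 76 mm above the table, 12 mm thick); axes as the station, push it to +x to shut
- cup: dark steel round cup fixed on the table, 72 mm outer and 66 mm inner diameter, 100 mm high, inner floor at 5 mm; origin at the centre of its underside
- sweeper: sweeper, at first standing upright in the cup with the handle up: a square black head 32 x 32 mm and 160 mm long, then a square wooden handle 20 x 20 mm and 60 mm long on the same axis (220 mm in all); origin at the centre of the head's free end, z along the tool towards the handle (up at first), x and y square to the flat faces. Lying, any of its four sides may be down
- sweeper_head (a point): centre of the sweeper's head, 80 mm along z from its origin
- part1: dead square battery, black with a copper-coloured band, rounded block 48 x 26 x 18 mm, lying flat on the mat; origin at its centre, x along its 48 mm length, z up
- part2: dead square battery, black with a copper-coloured band, rounded block 48 x 26 x 18 mm, lying flat on the mat; origin at its centre, x along its 48 mm length, z up
- part3: old small toy motor, steel can with a white end cap, block 35 x 20 x 16 mm with a 6 mm thick shaft stub sticking 10 mm out at +x, lying flat on the mat; origin at the centre of its 28 mm steel can, x along its length, z up
- part4: old small toy motor, steel can with a white end cap, block 35 x 20 x 16 mm with a 6 mm thick shaft stub sticking 10 mm out at +x, lying flat on the mat; origin at the centre of its 28 mm steel can, x along its length, z up
- toy_car: bystander: red toy car with blue wheels, 110 x 68 x 55 mm, origin at the centre of its underside, x along it
- screwdriver: bystander: screwdriver lying on the table, about 200 mm long along its x
- flux_jar: bystander: small amber jar, 52 mm across, 55 mm high, origin at the centre of its underside

How it is judged:
By the outcome, as a careful person would: the job done as asked, in the order asked, and still so for the second after the job is handed in, with the robot touching nothing.
It also fails if it takes over 64 s, if anything falls off the work surface, if the arm or the gripper's body presses on something with over 40 N, if the wrist force passes 120 N, or if a joint passes its speed limit or range.

## Robot

A 7-joint arm with a two-finger parallel gripper is mounted at the origin on the work surface. World frame = base frame: x ahead of the robot, y to its left, z up, the work surface at z = 0. Lengths are in mm, angles in rad, forces in N, time in s.
With the tool pointing down it reaches from about 400 to 875 mm from the base axis. Payload 4.4 kg.
Tool frame: the origin (TCP) lies between the finger pads; the fingertips stand 17 mm ahead of it and the grasp point (between the pads) lies 2 mm behind it; z points along the fingers, y is the line along which they close (so a half turn about z gives the same grasp; the last joint's range is limited). The gripper opens to 85 mm and grips with 20 to 120 N. Pads are 22 mm wide; open, the fingers measure 114 mm over their backs; the gripper's body (76 mm by 85 mm) begins 54 mm behind the grasp point. The pads swing forward as they close: fully open they stand 13 mm farther back than shut.
Start: joints at [1.238, 0.628, 0.038, 1.517, -0.027, 0.996, -0.02], TCP at [171.398, -627.009, 217.513] pointing down, gripper open.
Joint ranges: [-3.06, 3.06], [-0.37, 2.12], [-1.25, 1.32], [0.18, 2.47], [-1.1, 4.24], [0.23, 1.98], [-2.94, 2.94]. Speed limits (rad/s): [2.57, 2.57, 3.14, 3.14, 3.14, 3.14, 3.14].

## Interface

Orientations are given as [roll, pitch, yaw] about the fixed x, y, z axes, in that order (R = Rz(yaw) Ry(pitch) Rx(roll)).
In Python, from cell import sensors, get_image, ctrl gives the robot as it stands.
- The arm moves only by the tool send_rows, never from a script. Its argument "series" is a list of rows, each a list of 3 entries, a list of its own where there are three numbers: the finger opening in mm, from 0 to 85.4, then the shift along the world's x, y, z in units of 60 mm (1.0 is 60 mm), then the turn, a rotation vector about the world's x, y, z in units of 5 degrees (1.0 is 5 degrees). A call has 1 to 8 rows; each row shifts and turns the commanded pose from where the row before left it; what a row does not reach is not made up. A row lasts 1/8 s, in which the tool goes at most 62.5 mm and 10.7 degrees, less where a joint would pass 70% of its speed; a pose out of reach is approached as far as the arm can. A call is refused whole if a number of a shift passes 1 or a number of a turn 1, either way. A call with a gripper value outside its range is refused whole. The fingers move at their own pace and stop on an object; the grip force is fixed at half the most. Time passes only in rows, so rows that do not move let the fingers close. It gives the time, the measured TCP pose, the force, the opening and the grip force at its end, in the units of the state.
- sensors.read_state(): the state, without advancing time (a new reading comes with each control period).
- get_image(name): name is "side" or "top"; returns a dict with "img" (420x560x3 uint8, red, green, blue), "depth" (420x560 float32, mm along the optical axis (not along the pixel's ray), 0 where there is no reading), "vfov" (degrees; the focal length in pixels is half the picture's height over the tangent of half this angle, whatever the lens; pixels are square), "cx", "cy" (the principal point, pixels), "k1" (the pictures are not rectified: a ray, as slopes to the right and down, at radius r is drawn at 1 + k1 r^2 times it, then the intrinsics apply), "world_to_cam" (4x4, takes a point from world to camera coordinates). Camera axes: x right, y down, z forward; pixel columns grow to the right and rows downward; lengths in mm; the calibration is good to about 2 mm. A picture is of the moment at which its call begins.
- ctrl.finish_job(): hands the job in; it is judged then, once.
The state is a dict: "clock": time; "qpos": joint angles; "qd": joint speeds; "tau": joint torques, N m; "eef_pos": TCP position; "tool_rot": TCP orientation; "force": force on the tool from outside, world axes, zero at the start; "torque": the same for the moment, N m; "width": finger opening in mm; "gripper_force": force on a finger pad.
Only numpy, scipy, OpenCV 4.12 (cv2) and the standard library are available. Lean on these libraries where they do the work, as an engineer would, in place of code of your own. Each camera call takes 0.05 s, during which the arm holds its last target. There are 200 camera calls.

## Working session

There is one attempt and no reset: what is moved stays moved. The work goes in short steps, Python scripts to look and compute and a tool call to move; the robot and the scene stay as the last step left them, time stands still between calls to the robot, and variables do not carry over. Pictures are saved under pics/ and viewed, at most 10 in all, crops included, and the job is handed in when it is done.

Besides the shell and the picture viewer there is one more tool, called after "Call:" by a JSON object that holds its "api" and its "payload". send_rows: Moves the arm, as the interface text tells. Its arguments: {"type":"object","properties":{"series":{"type":"array"}},"required":["series"]}

```bash
ls; mkdir -p pics; cat > h.py <<'E'
import numpy as np, cv2
from cell import sensors, get_image, ctrl
def grab(name, fn=None):
    d=get_image(name)
    if fn: cv2.imwrite('pics/'+fn, d['img'][:,:,::-1])
    H,W=d['depth'].shape; f=H/2/np.tan(np.radians(d['vfov'])/2)
    v,u=np.mgrid[0:H,0:W]
    xd=(u-d['cx'])/f; yd=(v-d['cy'])/f
    x,y=xd.copy(),yd.copy()
    for _ in range(20):
        s=1+d['k1']*(x*x+y*y); x=xd/s; y=yd/s
    Z=d['depth']; P=np.stack([x*Z,y*Z,Z],-1)
    T=np.array(d['world_to_cam']); R=T[:3,:3]; t=T[:3,3]
    d['P']=np.where(Z[...,None]>0,(P-t)@R,np.nan)  # world
    return d
E
python3 - <<'E'
from h import *
for n in('top','side'):
    d=grab(n,n+'0.png'); np.save(n+'0.npy',d['P']); print(n,d['vfov'],d['k1'],np.linalg.inv(d['world_to_cam'])[:3].round(2).tolist())
s=sensors.read_state(); print(s)
E
```

```text
pics
top 52.374535599672306 0.03768148579084095 [[0.01, -1.0, 0.04, 563.59], [-1.0, -0.01, 0.03, 82.46], [-0.03, -0.04, -1.0, 899.78]]
side 54.94150790928095 -0.10099122704559393 [[0.85, -0.37, 0.38, 331.34], [-0.53, -0.61, 0.59, -331.93], [0.01, -0.7, -0.72, 621.04]]
{'clock': 0.1, 'qpos': array([ 1.23819041,  0.62926547,  0.03845381,  1.51829806, -0.02700364,
        0.99629548, -0.01998585]), 'qd': array([-0.00015329, -0.00051321,  0.00040973, -0.00044709, -0.00133231,
       -0.00172958,  0.00114642]), 'tau': array([ 2.26651115e-03, -5.64532149e+01,  1.22976132e+00, -1.93974262e+01,
        1.10909919e-02,  5.34115083e-03,  4.80959443e-06]), 'eef_pos': array([ 171.23948412, -626.41542174,  216.66394466]), 'tool_rot': array([-3.13984462e+00,  2.12512735e-05,  2.66810106e-01]), 'force': array([-0.01755772, -0.35929624, -0.8748864 ]), 'torque': array([-0.01453635, -0.00600026,  0.01730155]), 'gripper_force': 0.0, 'width': 85.55079895235076}
```

View pics/top0.png

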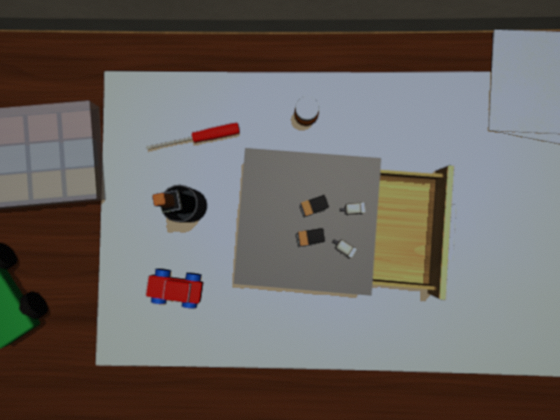

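View pics/side0.png

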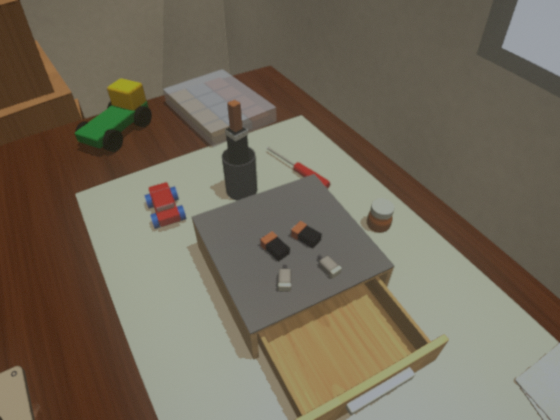

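The top view has the mat at px (235-380, 150-295), with the drawer open to its right (world -y). The batteries are at (314,205) and (311,237), and the motors at (355,209) and (345,248). The cup is at (183,204) with the sweeper leaning to the image left, the car is at (175,289), the screwdriver at (195,137) and the jar at (307,110).

```bash
python3 - <<'E'
from h import *
P=np.load('top0.npy'); Q=np.load('side0.npy')
img=cv2.imread('pics/top0.png')
z=P[...,2]
m=(abs(z-90)<5).astype(np.uint8); m[:, :220]=0;m[:,400:]=0
n,l,s,c=cv2.connectedComponentsWithStats(m); k=1+np.argmax(s[1:,4])
pts=P[l==k]; print('mat z',np.median(pts[:,2]))
full=(z>82)&(np.arange(560)[None]>225)&(np.arange(560)[None]<384)&(np.arange(420)[:,None]>145)&(np.arange(420)[:,None]<300)
r=cv2.minAreaRect(P[full][:,:2].astype(np.float32)); print('mat rect',r, cv2.boxPoints(r).round(1).tolist())
m=((z>97)&full).astype(np.uint8)
n,l,s,c=cv2.connectedComponentsWithStats(m)
for i in range(1,n):
    if s[i,4]>30:
        p=P[l==i]; r=cv2.minAreaRect(p[:,:2].astype(np.float32)); print('part',c[i].round(),s[i,4],p[:,2].max().round(1),np.round(r[0],1),np.round(r[1],1),round(r[2],1))
# sweeper & cup, both views
for nm,A in(('top',P),('side',Q)):
    g=A.reshape(-1,3); 
    cc=(abs(g[:,0]-560)<110)&(g[:,1]>180)&(g[:,1]<420)
    for a,b in((15,95),(93,108),(110,130),(130,150),(150,170),(170,190),(190,210),(210,230),(230,260)):
        q=g[cc&(g[:,2]>a)&(g[:,2]<b)]
        if len(q): print(nm,a,b,len(q),q.mean(0).round(1),q.min(0).round(1),q.max(0).round(1))
# drawer pull / front
for nm,A in(('top',P),('side',Q)):
    g=A.reshape(-1,3); q=g[(g[:,1]<-120)&(g[:,1]>-330)&(g[:,2]>40)&(g[:,2]<82)&(abs(g[:,0]-540)<160)]
    print(nm,'drawer',len(q),np.percentile(q,[1,50,99],axis=0).round(1).tolist())
    q=q[q[:,2]>70]; print(len(q), cv2.minAreaRect(q[:,:2].astype(np.float32)))
E
```

```text
mat z 88.76148786853045
mat rect ((572.5348510742188, 45.78693389892578), (261.68389892578125, 260.5206298828125), 86.03379821777344) [[433.5, -75.69999694824219], [693.4000244140625, -93.80000305175781], [711.5, 167.3000030517578], [451.6000061035156, 185.3000030517578]]
part [314. 205.] 370 110.6 [601.5  34.1] [26.3 48.6] 20.6
part [354. 208.] 218 107.6 [596.5 -36.6] [19.7 44.2] 5.3
part [311. 237.] 369 110.8 [542.7  40. ] [26.5 48.4] 9.5
part [345. 248.] 220 108.1 [524.6 -21. ] [45.2 19.9] 58.7
top 15 95 1006 [541.7 287.5  49.7] [450.  180.1  15.2] [636.1 364.4  95. ]
top 93 108 212 [602.7 280.6  98.2] [567.  253.6  93. ] [637.2 323.4 107.6]
top 110 130 55 [600.9 277.  120. ] [584.9 271.  110.1] [620.3 298.3 129.7]
top 130 150 56 [601.8 276.9 139. ] [584.4 270.6 130.1] [621.6 299.  149.2]
top 150 170 209 [600.3 282.2 162. ] [583.8 270.6 150.1] [620.9 302.9 169.9]
top 170 190 45 [601.8 281.9 179.5] [591.8 278.2 170. ] [613.5 294.1 189.4]
top 190 210 48 [601.2 281.2 200.2] [592.3 277.8 190. ] [613.  290.9 209.7]
top 210 230 176 [602.5 287.8 221.6] [591.8 278.2 210. ] [613.3 300.2 22
[... 303 characters left out ...]
 149.8]
side 150 170 231 [600.6 280.5 160.4] [584.6 268.2 150.3] [624.8 303.4 169.9]
side 170 190 114 [601.1 282.6 180.2] [592.2 275.9 170.1] [615.4 296.2 189.8]
side 190 210 119 [601.6 282.8 199.9] [592.7 276.5 190.1] [615.5 297.1 209.4]
side 210 230 142 [602.1 285.3 219.7] [592.8 276.8 210.2] [614.7 300.5 225.8]
top drawer 2245 [[431.8, -237.7, 40.6], [556.0, -214.6, 63.4], [677.9, -126.0, 77.7]]
922 ((554.4242553710938, -217.58517456054688), (13.10593032836914, 253.13330078125), 85.87367248535156)
side drawer 3718 [[442.4, -240.1, 41.1], [553.3, -220.4, 63.0], [676.8, -124.4, 77.0]]
1562 ((555.9949951171875, -218.80577087402344), (13.416481971740723, 254.1894989013672), 86.09510040283203)
```

Call:
{"api": "send_rows", "payload": {"series": [[85, [0.5, 0.8, 0.3], [0, 0, 0]], [85, [0.5, 0.8, 0.3], [0, 0, 0]], [85, [0.5, 0.8, 0.3], [0, 0, 0]], [85, [0.5, 0.8, 0.3], [0, 0, 0]], [85, [0.5, 0.8, 0.3], [0, 0, 0]], [85, [0.5, 0.8, 0.3], [0, 0, 0]], [85, [0.5, 0.8, 0.3], [0, 0, 0]], [85, [0, 0, 0], [0, 0, 0]]]}}

```text
clock: 1.1
eef_pos: [384.8, -286.8, 344.7]
tool_rot: [3.141, -0.004, 0.276]
force: [1.1, -1.1, -0.2]
width: 85.1
gripper_force: 0.0
```

```bash
cat >> h.py <<'E'
import json,os
def log():
    s=sensors.read_state(); L=json.load(open('log.json')) if os.path.exists('log.json') else []
    L.append([list(map(float,s[k])) for k in('qpos','eef_pos','tool_rot')]); json.dump(L,open('log.json','w'))
    print(round(s['clock'],2),s['qpos'].round(3),s['eef_pos'].round(1),s['tool_rot'].round(3),s['force'].round(1),round(s['width'],1)); return s
E
python3 - <<'E'
from h import *
json.dump([[[1.23819041,  0.62926547,  0.03845381,  1.51829806, -0.02700364,0.99629548, -0.01998585],[171.23948412, -626.41542174,  216.66394466],[-3.13984462e+00,  2.12512735e-05,  2.66810106e-01]]],open('log.json','w'))
log()
E
```

```text
1.1 [ 0.617  0.246 -0.043  1.785  0.009  1.108 -0.723] [ 384.8 -286.8  344.7] [ 3.141 -0.004  0.276] [ 1.1 -1.1 -0.2] 85.1
```

```bash
cat > kin.py <<'E'
import numpy as np, itertools, json
from scipy.spatial.transform import Rotation as Ro
from scipy.optimize import least_squares
def fk(q,p,s):
    # p: zs,L1,L2,L3,lateral o, tool yaw
    Rz=lambda a:Ro.from_euler('z',a); Ry=lambda a:Ro.from_euler('y',a)
    R=Rz(s[0]*q[0]); x=np.array([0,0,p[0]])+R.apply([0,p[4],0])
    R=R*Ry(s[1]*q[1])*Rz(s[2]*q[2]); x=x+R.apply([0,p[5],p[1]])
    R=R*Ry(s[3]*q[3])*Rz(s[4]*q[4]); x=x+R.apply([0,0,p[2]])
    R=R*Ry(s[5]*q[5])*Rz(s[6]*q[6]); x=x+R.apply([0,0,p[3]])
    return x,R*Rz(p[6])
def res(p,s,L):
    r=[]
    for q,x,o in L:
        X,R=fk(q,p,s); r+=list(X-x)+list(300*(R.inv()*Ro.from_euler('xyz',o)).as_rotvec())
    return np.array(r)
P0=[284.8,420.8,314.4,320,0,0,0]
def fit(L):
    best=None
    for t in itertools.product([1,-1],repeat=3):
      for y0 in(0,1.57,3.14,-1.57):
        s=[-1,1,t[0],1,t[1],1,t[2]]
        p0=P0[:6]+[y0]
        reg=lambda p:np.r_[res(p,s,L),0.02*(p-p0)]
        o=least_squares(reg,p0)
        if best is None or o.cost<best[0]: best=(o.cost,s,o.x)
    return best
E
python3 - <<'E'
from kin import *
L=json.load(open('log.json')); b=fit(L); print(b[0],b[1],b[2].round(2)); print(res(b[2],b[1],L).round(1))
E
```

```text
4.739611129611354 [-1, 1, -1, 1, -1, 1, -1] [290.05 555.71 383.83 313.63 -23.    -4.97   1.57]
[-0.   0.1  0.   0.  -0.  -0.   0.1 -0.  -0.  -0.   0.   0. ]
```

```bash
cat >> kin.py <<'E'
LO=np.array([-3.06,-.37,-1.25,.18,-1.1,.23,-2.94]);HI=np.array([3.06,2.12,1.32,2.47,4.24,1.98,2.94])
def ik(b,x,R,q0=None,n=30,seed=0):
    rng=np.random.default_rng(seed); out=[]
    for i in range(n):
        st=np.array(q0) if (q0 is not None and i==0) else rng.uniform(LO,HI)
        f=lambda q:np.r_[(lambda X,T:np.r_[X-x,300*(T.inv()*R).as_rotvec()])(*fk(q,b[2],b[1]))]
        o=least_squares(f,np.clip(st,LO+.01,HI-.01),bounds=(LO+.03,HI-.03),max_nfev=150)
        if o.cost<1: out.append(o.x)
        if q0 is not None and i==0 and out: break
    return out
def tool(d,yh):  # z along d, y along yh
    d=np.array(d,float);yh=np.array(yh,float);return Ro.from_matrix(np.stack([np.cross(yh,d),yh,d],1))
E
python3 - <<'E'
from kin import *
import cv2
for nm in('top','side'):
    g=np.load(nm+'0.npy').reshape(-1,3); g=g[(abs(g[:,0]-602)<40)&(abs(g[:,1]-287)<40)]
    for a in(222,158):
        q=g[(g[:,2]>a)&(g[:,2]<a+8)]; print(nm,a,len(q),cv2.minAreaRect(q[:,:2].astype(np.float32)))
b=fit(json.load(open('log.json')))
L=json.load(open('log.json')); qc=np.array(L[-1][0])
a=0.0
for name,d in(('+x',(1,0,0)),('-x',(-1,0,0)),('+y',(0,1,0)),('-y',(0,-1,0))):
  for sg in(1,-1):
    d=np.array(d,float); yh=sg*np.cross([0,0,1],d)
    S=ik(b,np.array([602,288,195])-5*d,tool(d,yh))
    S.sort(key=lambda q:abs(q-qc).max())
    print(name,sg,len(S),[s.round(2).tolist() for s in S[:2]])
E
```

```text
top 222 113 ((602.48291015625, 288.7749938964844), (18.190183639526367, 19.318744659423828), 9.04137897491455)
top 158 170 ((602.6324462890625, 289.07275390625), (32.96417999267578, 33.08633041381836), 11.099573135375977)
side 222 61 ((603.5501708984375, 289.3856506347656), (18.870075225830078, 21.416337966918945), 10.97905445098877)
side 158 136 ((604.6416625976562, 288.8214416503906), (35.41526794433594, 34.988407135009766), 12.401569366455078)Traceback (most recent call last):
  File "<stdin>", line 13, in <module>
  File "kin.py", line 34, in ik
    o=least_squares(f,np.clip(st,LO+.01,HI-.01),bounds=(LO+.03,HI-.03),max_nfev=150)
    return func(*args, **kwargs)
    raise ValueError("Initial guess is outside of provided bounds")
ValueError: Initial guess is outside of provided bounds
```

```bash
sed -i 's/LO+.01,HI-.01/LO+.04,HI-.04/' kin.py; python3 - <<'E'
from kin import *
L=json.load(open('log.json')); b=fit(L); qc=np.array(L[-1][0])
a=np.radians(10.5); c,s=np.cos(a),np.sin(a)
for name,d in(('+x',(c,s,0)),('-x',(-c,-s,0)),('+y',(-s,c,0)),('-y',(s,-c,0))):
  for sg in(1,-1):
    d=np.array(d,float); yh=sg*np.cross([0,0,1],d)
    S=ik(b,np.array([602.8,289,197])-5*d,tool(d,yh))
    S.sort(key=lambda q:abs(q-qc).max())
    print(name,sg,len(S),[v.round(2).tolist() for v in S[:3]])
E
```

```text
+x 1 18 [[-1.05, 1.13, 0.43, 2.41, 2.53, 1.62, -2.09], [-1.07, 1.14, 0.46, 2.4, 2.53, 1.6, -2.11], [-1.12, 1.16, 0.54, 2.41, 2.54, 1.57, -2.18]]
+x -1 17 [[-1.09, 1.15, 0.49, 2.41, 2.53, 1.59, 1.01], [-0.87, 1.07, 0.17, 2.39, 2.54, 1.75, 1.27], [-1.14, 1.18, 0.58, 2.41, 2.54, 1.54, 0.93]]
-x 1 0 []
-x -1 0 []
+y 1 10 [[0.32, 1.19, -0.59, 1.57, -1.07, 1.22, -2.18], [0.32, 1.19, -0.59, 1.57, -1.07, 1.22, -2.18], [0.36, 1.22, -0.67, 1.57, -1.02, 1.17, -2.21]]
+y -1 11 [[0.57, 1.49, -1.21, 1.56, -0.42, 0.86, 0.48], [0.56, 1.46, -1.17, 1.56, -0.48, 0.87, 0.53], [0.5, 1.37, -1.0, 1.56, -0.7, 0.96, 0.7]]
-y 1 20 [[-0.96, 1.27, 0.21, 1.06, 0.93, 1.95, -0.81], [-0.96, 1.27, 0.21, 1.06, 0.93, 1.95, -0.81], [-0.96, 1.27, 0.22, 1.06, 0.92, 1.95, -0.81]]
-y -1 17 [[-0.96, 1.27, 0.21, 1.06, 0.93, 1.95, 2.33], [-0.96, 1.27, 0.21, 1.06, 0.93, 1.95, 2.33], [-0.96, 1.27, 0.22, 1.06, 0.92, 1.95, 2.34]]
```

Call:
{"api": "send_rows", "payload": {"series": [[85, [0.23, 0.4, 0], [0, 0, 1]], [85, [0.23, 0.4, 0], [0, 0, 1]], [85, [0.23, 0.4, 0], [0, 0, 1]], [85, [0.23, 0.4, 0], [0, 0, 1]], [85, [0.23, 0.4, 0], [0, 0, 1]], [85, [0.23, 0.4, 0], [0, 0, 1]], [85, [0.23, 0.4, 0], [0, 0, 1]], [85, [0.23, 0.4, 0], [0, 0, 1]]]}}

```text
clock: 2.1
eef_pos: [492.7, -97.4, 343.5]
tool_rot: [3.141, -0.0, 0.971]
force: [0.4, 1.0, -0.2]
width: 84.7
gripper_force: 0.0
```

Call:
{"api": "send_rows", "payload": {"series": [[85, [0.23, 0.4, 0], [0, 0, 1]], [85, [0.23, 0.4, 0], [0, 0, 1]], [85, [0.23, 0.4, 0], [0, 0, 1]], [85, [0.23, 0.4, 0], [0, 0, 1]], [85, [0.23, 0.4, 0], [0, 0, 1]], [85, [0.23, 0.4, 0], [0, 0, 1]], [85, [0.23, 0.4, 0], [0, 0, 1]], [85, [0.23, 0.4, 0], [0, 0, 1]]]}}

```text
clock: 3.1
eef_pos: [603.0, 94.6, 343.4]
tool_rot: [-3.142, -0.0, 1.668]
force: [-0.5, 1.1, -1.3]
width: 84.7
gripper_force: 0.0
```

```bash
python3 - <<'E'
from h import *
from kin import *
log(); L=json.load(open('log.json')); b=fit(L); print(b[0],b[1],b[2].round(1)); qc=np.array(L[-1][0])
a=np.radians(10.5); c,s=np.cos(a),np.sin(a); d=np.array((-s,c,0))
for off,z in((100,300),(100,197),(5,197)):
    S=ik(b,np.array([602.8,289,z])-off*d,tool(d,(c,s,0)),n=12)
    S.sort(key=lambda q:abs(q-qc).max()); print(off,z,len(S),[v.round(2).tolist() for v in S[:2]])
E
```

```text
3.1 [ 0.083  0.495 -0.467  1.443  0.226  1.258 -0.307] [603.   94.6 343.4] [-3.142 -0.     1.668] [-0.5  1.1 -1.3] 84.7
4.822820077735721 [-1, 1, -1, 1, -1, 1, -1] [289.3 558.4 382.5 316.  -11.5 -16.6   1.6]
100 300 4 [[0.68, 1.28, -1.18, 1.51, -0.53, 1.08, 0.4], [0.66, 1.24, -1.1, 1.51, -0.61, 1.11, 0.47]]
100 197 4 [[0.62, 1.35, -0.99, 1.5, -0.61, 1.12, 0.62], [0.69, 1.48, -1.21, 1.49, -0.35, 1.03, 0.41]]
5 197 3 [[0.58, 1.47, -1.21, 1.58, -0.44, 0.85, 0.48], [0.39, 1.22, -0.71, 1.59, -0.99, 1.15, 0.91]]
```

Call:
{"api": "send_rows", "payload": {"series": [[85, [0, 0, 0], [0.98, 0.18, 0]], [85, [0, 0, 0], [0.98, 0.18, 0]], [85, [0, 0, 0], [0.98, 0.18, 0]], [85, [0, 0, 0], [0.98, 0.18, 0]], [85, [0, 0, 0], [0.98, 0.18, 0]], [85, [0, 0, 0], [0.98, 0.18, 0]], [85, [0, 0, 0], [0.98, 0.18, 0]], [85, [0, 0, 0], [0.98, 0.18, 0]]]}}

```text
clock: 4.1
eef_pos: [602.8, 93.2, 343.5]
tool_rot: [-3.069, -0.695, 1.639]
force: [0.0, -0.1, -0.1]
width: 85.1
gripper_force: 0.0
```

Call:
{"api": "send_rows", "payload": {"series": [[85, [0, 0, 0], [0.98, 0.18, 0]], [85, [0, 0, 0], [0.98, 0.18, 0]], [85, [0, 0, 0], [0.98, 0.18, 0]], [85, [0, 0, 0], [0.98, 0.18, 0]], [85, [0, 0, 0], [0, 0, 0]]]}}

```text
clock: 4.72
eef_pos: [602.6, 91.4, 341.0]
tool_rot: [-2.984, -1.037, 1.57]
force: [-0.5, 0.2, 0.5]
width: 85.1
gripper_force: 0.0
```

```bash
python3 - <<'E'
from h import *
from kin import *
log(); L=json.load(open('log.json')); b=fit(L); print(b[0],b[2].round(1)); R=Ro.from_euler('xyz',L[-1][2]); print(R.as_matrix().round(3))
E
```

```text
4.72 [ 0.68   0.867 -0.79   1.419 -0.454  1.327  0.288] [602.6  91.4 341. ] [-2.984 -1.037  1.57 ] [-0.5  0.2  0.5] 85.1
5.734630235768607 [336.5 558.6 382.3 363.4 -11.5 -16.6   1.6]
[[ 0.     0.988 -0.156]
 [ 0.509  0.134  0.85 ]
 [ 0.861 -0.08  -0.503]]
```

```bash
cat >> h.py <<'E'
from scipy.spatial.transform import Rotation as Ro
def need(x,R):
    s=sensors.read_state(); Rc=Ro.from_euler('xyz',s['tool_rot'])
    print('shift units',((np.array(x)-s['eef_pos'])/60).round(3),'turn units',(np.degrees((R*Rc.inv()).as_rotvec())/5).round(2))
E
python3 - <<'E'
from h import *
from kin import *
a=np.radians(10.5); c,s=np.cos(a),np.sin(a); d=np.array((-s,c,0))
need(np.array([602.8,289,197])-100*d,tool(d,(c,s,0)))
E
```

```text
shift units [ 0.307  1.654 -2.4  ] turn units [6.12 0.08 0.29]
```

Call:
{"api": "send_rows", "payload": {"series": [[85, [0.05, 0.2, -0.3], [0.87, 0.01, 0.04]], [85, [0.05, 0.2, -0.3], [0.87, 0.01, 0.04]], [85, [0.05, 0.25, -0.3], [0.87, 0.01, 0.04]], [85, [0.05, 0.25, -0.3], [0.87, 0.01, 0.04]], [85, [0.05, 0.25, -0.3], [0.87, 0.01, 0.04]], [85, [0.05, 0.25, -0.3], [0.87, 0.01, 0.04]], [85, [0, 0.25, -0.6], [0.87, 0.01, 0.04]], [85, [0, 0, 0], [0, 0, 0]]]}}

```text
clock: 5.72
eef_pos: [617.9, 193.6, 193.8]
tool_rot: [-1.893, -1.565, 0.507]
force: [-1.0, 0.3, 0.2]
width: 85.0
gripper_force: 0.0
```

```bash
python3 - <<'E'
from h import *
from kin import *
log(); a=np.radians(10.5); c,s=np.cos(a),np.sin(a); d=np.array((-s,c,0))
need(np.array([602.8,289,197])-100*d,tool(d,(c,s,0)))
need(np.array([602.8,289,197])-5*d,tool(d,(c,s,0)))
D=grab('side','side1.png'); D=grab('top','top1.png')
E
```

```text
5.72 [ 0.639  1.408 -0.911  1.421 -0.574  1.212  0.653] [617.9 193.6 193.8] [-1.893 -1.565  0.507] [-1.   0.3  0.2] 85.0
shift units [ 0.051 -0.049  0.053] turn units [ 0.03 -0.06 -0.02]
shift units [-0.237  1.507  0.053] turn units [ 0.03 -0.06 -0.02]
```

Call:
{"api": "send_rows", "payload": {"series": [[85, [-0.05, 0.4, 0.02], [0, 0, 0]], [85, [-0.05, 0.4, 0.02], [0, 0, 0]], [85, [-0.06, 0.3, 0.01], [0, 0, 0]], [85, [-0.07, 0.4, 0], [0, 0, 0]], [85, [0, 0, 0], [0, 0, 0]]]}}

```text
clock: 6.45
eef_pos: [605.6, 283.4, 205.4]
tool_rot: [2.101, -1.564, 2.796]
force: [-0.7, -2.1, 0.5]
width: 85.3
gripper_force: 0.0
```

```bash
python3 - <<'E'
from h import *
from kin import *
log(); a=np.radians(10.5); c,s=np.cos(a),np.sin(a); d=np.array((-s,c,0))
need(np.array([602.8,289,197])-5*d,tool(d,(c,s,0)))
D=grab('side'); cv2.imwrite('pics/side2.png',cv2.resize(D['img'][60:260,130:400,::-1],None,fx=2.5,fy=2.5))
E
```

```text
6.45 [ 0.557  1.4   -0.964  1.518 -0.635  1.04   0.698] [605.6 283.4 205.4] [ 2.101 -1.564  2.796] [-0.7 -2.1  0.5] 85.3
shift units [-0.031  0.011 -0.14 ] turn units [ 0.03  0.08 -0.02]
```

View pics/side2.png

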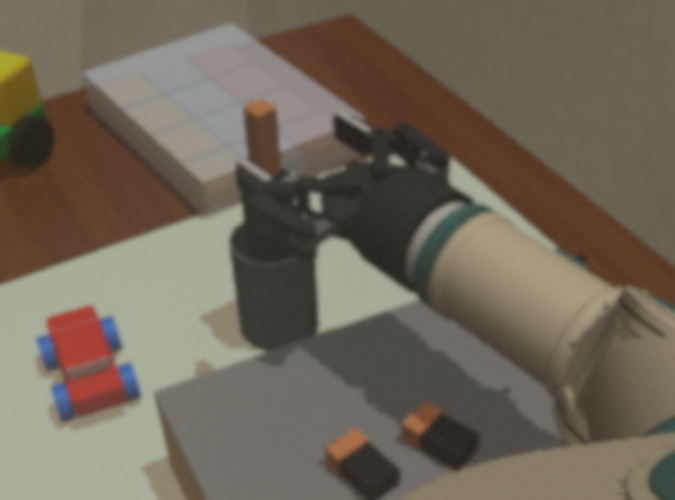

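The fingers straddle the wooden handle (crop px 262,135) and the tool is level. Next I lower 6 mm and close.

Call:
{"api": "send_rows", "payload": {"series": [[85, [-0.03, 0, -0.1], [0, 0, 0]], [20, [0, 0, 0], [0, 0, 0]], [5, [0, 0, 0], [0, 0, 0]], [5, [0, 0, 0], [0, 0, 0]], [5, [0, 0, 0], [0, 0, 0]], [5, [0, 0, 0], [0, 0, 0]], [5, [0, 0, 0], [0, 0, 0]]]}}

```text
clock: 7.38
eef_pos: [604.6, 282.0, 196.5]
tool_rot: [2.421, -1.567, 2.474]
force: [-0.9, 0.1, 0.3]
width: 5.1
gripper_force: 0.0
```

```bash
python3 - <<'E'
from h import *
print(log()['gripper_force'])
E
```

```text
7.38 [ 0.559  1.413 -0.959  1.518 -0.631  1.037  0.705] [604.6 282.  196.5] [ 2.421 -1.567  2.474] [-0.9  0.1  0.3] 5.1
0.0
```

```bash
python3 - <<'E'
from h import *
D=grab('side'); E=grab('top')
a=cv2.resize(D['img'][60:260,130:330,::-1],(400,400)); b=cv2.resize(E['img'][140:270,130:260,::-1],(400,400))
cv2.imwrite('pics/c3.png',np.hstack([a,b]))
for d in(D,E):
    g=d['P'].reshape(-1,3); g=g[(abs(g[:,0]-602)<60)&(abs(g[:,1]-300)<60)]
    q=g[g[:,2]>219]; print(len(q),q.mean(0).round(1) if len(q) else '',q.min(0).round(1),q.max(0).round(1))
E
```

```text
86 [603.  286.8 223.1] [592.6 277.8 219. ] [615.1 298.5 225.6]
149 [602.7 288.7 223.1] [593.2 278.3 220.1] [612.6 300.2 226. ]
```

View pics/c3.png

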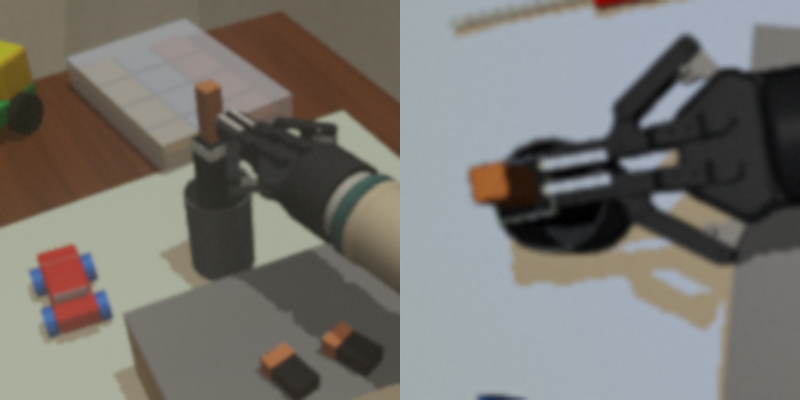

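The fingers closed just short of the handle: in the right crop the tips end at (540,170) and the handle still stands beyond them. I'll measure where the tips really are against the TCP.

```bash
python3 - <<'E'
from h import *
a=np.radians(10.5); c,s=np.cos(a),np.sin(a); d=np.array((-s,c,0)); e=np.array((c,s,0))
for n in('top','side'):
    D=grab(n); g=D['P'].reshape(-1,3); r=g-np.array([604.6,282,196.5])
    u=r@d; v=r@e; w=r[:,2]
    for lo in range(-60,30,6):
        m=(u>lo)&(u<=lo+6)&(abs(v)<50)&(w>-30)&(w<40)
        if m.sum(): print(n,lo,m.sum(),'v',v[m].min().round(),v[m].max().round(),'w',w[m].min().round(),w[m].max().round(), np.median(D['img'].reshape(-1,3)[m],0))
E
```

```text
top -60 88 v -33.0 29.0 w -10.0 15.0 [40. 41. 41.]
top -54 65 v -18.0 15.0 w -12.0 12.0 [57. 59. 62.]
top -48 68 v -17.0 15.0 w -12.0 12.0 [85.  89.5 97. ]
top -42 67 v -17.0 15.0 w -7.0 12.0 [77. 82. 89.]
top -36 67 v -17.0 14.0 w -12.0 12.0 [68. 71. 75.]
top -30 66 v -17.0 15.0 w -5.0 12.0 [79.5 83.5 89. ]
top -24 52 v -15.0 14.0 w -10.0 12.0 [107.5 113.  118.5]
top -18 19 v -10.0 6.0 w -0.0 11.0 [90. 88. 84.]
top -6 120 v -10.0 9.0 w -28.0 30.0 [41. 23. 12.]
top 0 60 v -11.0 9.0 w -30.0 29.0 [156.5  94.   47. ]
top 6 56 v -16.0 9.0 w -29.0 29.0 [159.5  95.   48. ]
top 12 42 v -11.0 9.0 w -23.0 29.0 [147.5  95.   60. ]
side -60 32 v -17.0 24.0 w 1.0 13.0 [54.  51.5 49. ]
side -54 31 v -17.0 12.0 w 3.0 12.0 [65. 62. 58.]
side -48 41 v -17.0 16.0 w -1.0 12.0 [73. 71. 65.]
side -42 44 v -16.0 16.0 w -8.0 11.0 [80.  77.  69.5]
side -36 40 v -16.0 16.0 w -7.0 10.0 [68.5 66.5 62. ]
side -30 40 v -16.0 15.0 w -6.0 11.0 [71.5 69.  63.5]
side -24 23 v -14.0 8.0 w -4.0 11.0 [113. 108. 100.]
side -18 9 v -9.0 11.0 w 3.0 10.0 [92. 84. 79.]
side -6 171 v -9.0 11.0 w -28.0 28.0 [89. 64. 47.]
side 0 72 v -10.0 11.0 w -28.0 30.0 [83.  61.  46.5]
side 6 59 v -10.0 9.0 w -29.0 29.0 [83. 63. 50.]
side 12 40 v -10.0 9.0 w -29.0 29.0 [113.5 102.5  95. ]
side 18 1 v -6.0 -6.0 w -27.0 -27.0 [107.  98.  90.]
```

Both cameras put the closed tips 16 mm behind the reported TCP, where the description says 17 mm ahead of it. I'll trust the cameras: open, go 35 mm further along the tool, then close.

Call:
{"api": "send_rows", "payload": {"series": [[85, [0, 0, 0], [0, 0, 0]], [85, [0, 0, 0], [0, 0, 0]], [85, [0, 0, 0], [0, 0, 0]], [85, [0, 0, 0], [0, 0, 0]], [85, [-0.05, 0.28, 0], [0, 0, 0]], [85, [-0.05, 0.29, 0], [0, 0, 0]], [85, [0, 0, 0], [0, 0, 0]]]}}

```text
clock: 8.45
eef_pos: [596.5, 318.7, 197.4]
tool_rot: [2.004, -1.568, 2.894]
force: [0.5, -0.8, 0.2]
width: 85.0
gripper_force: 0.0
```

Call:
{"api": "send_rows", "payload": {"series": [[20, [0, 0, 0], [0, 0, 0]], [5, [0, 0, 0], [0, 0, 0]], [5, [0, 0, 0], [0, 0, 0]], [5, [0, 0, 0], [0, 0, 0]], [5, [0, 0, 0], [0, 0, 0]]]}}

```text
clock: 9.07
eef_pos: [598.8, 315.9, 196.5]
tool_rot: [2.435, -1.566, 2.459]
force: [-0.7, -1.4, -0.1]
width: 18.6
gripper_force: 61.2
```

```bash
python3 - <<'E'
from h import *
print(log()['gripper_force'])
a=np.radians(10.5); c,s=np.cos(a),np.sin(a); d=np.array((-s,c,0)); e=np.array((c,s,0))
st=sensors.read_state()
for n in('top','side'):
    D=grab(n); g=D['P'].reshape(-1,3); 
    q=g[(abs(g[:,0]-602)<60)&(abs(g[:,1]-300)<60)&(g[:,2]>219)]; print(n,q.mean(0).round(1),len(q))
E
```

```text
9.07 [ 0.524  1.42  -0.979  1.546 -0.654  0.972  0.724] [598.8 315.9 196.5] [ 2.435 -1.566  2.459] [-0.7 -1.4 -0.1] 18.6
61.24390125274658
top [602.4 289.1 223. ] 151
side [602.6 287.4 223.1] 83
```

Gripped (18.6 mm, 61 N). I lift straight up 120 mm.

Call:
{"api": "send_rows", "payload": {"series": [[5, [0, 0, 0.2], [0, 0, 0]], [5, [0, 0, 0.3], [0, 0, 0]], [5, [0, 0, 0.4], [0, 0, 0]], [5, [0, 0, 0.4], [0, 0, 0]], [5, [0, 0, 0.4], [0, 0, 0]], [5, [0, 0, 0.3], [0, 0, 0]], [5, [0, 0, 0], [0, 0, 0]]]}}

```text
clock: 10.05
eef_pos: [598.7, 316.4, 318.5]
tool_rot: [2.139, -1.564, 2.756]
force: [-0.3, -0.2, -1.5]
width: 18.6
gripper_force: 61.3
```

```bash
cat > st.py <<'E'
import numpy as np
from scipy.spatial.transform import Rotation as Ro
c0=np.array([572.5,45.8,0]); th=np.radians(-4.0)
e=np.array([np.cos(th),np.sin(th),0]); sx=np.array([-np.sin(th),np.cos(th),0])
DOWN=Ro.from_euler('xyz',[np.pi,0,th])   # tool x = handle dir = e
def W(ee,s,z=0): return c0+ee*e+s*sx+np.array([0,0,z])
E
python3 - <<'E'
from h import *
from kin import *
from st import *
log(); need(W(96,70,106-27+110),DOWN)
L=json.load(open('log.json')); b=fit(L); print(b[0],b[2].round(1))
S=ik(b,W(96,70,189),DOWN,q0=L[-1][0]); print(S[0].round(2))
S=ik(b,W(96,70,79),DOWN,q0=S[0]); print(S[0].round(2))
S=ik(b,W(96,-155,79),DOWN,q0=S[0]); print(S[0].round(2))
E
```

```text
10.05 [ 0.549  1.244 -1.05   1.589 -0.726  0.986  0.612] [598.7 316.4 318.5] [ 2.139 -1.564  2.756] [-0.3 -0.2 -1.5] 18.6
shift units [ 1.242 -3.458 -2.158] turn units [-14.99  13.48 -16.02]
5.738214327795622 [336.4 558.7 382.3 363.5 -11.4 -16.6   1.6]
[-0.42  0.74  0.4   1.46 -0.32  1.01 -1.58]
[-0.39  0.86  0.34  1.54 -0.36  0.81 -1.55]
[-0.05  0.84  0.32  1.58 -0.34  0.78 -1.22]
```

Call:
{"api": "send_rows", "payload": {"series": [[5, [0.07, -0.2, 0], [-0.88, 0.79, -0.94]], [5, [0.07, -0.2, 0], [-0.88, 0.79, -0.94]], [5, [0.07, -0.2, 0], [-0.88, 0.79, -0.94]], [5, [0.07, -0.2, 0], [-0.88, 0.79, -0.94]], [5, [0.07, -0.2, 0], [-0.88, 0.79, -0.94]], [5, [0.07, -0.2, 0], [-0.88, 0.79, -0.94]], [5, [0.07, -0.2, 0], [-0.88, 0.79, -0.94]], [5, [0.07, -0.2, 0], [-0.88, 0.79, -0.94]]]}}

```text
clock: 11.05
eef_pos: [631.6, 219.2, 315.6]
tool_rot: [-2.58, -0.755, 0.494]
force: [0.1, 0.8, -3.1]
width: 18.7
gripper_force: 61.1
```

Call:
{"api": "send_rows", "payload": {"series": [[5, [0.07, -0.2, 0], [-0.88, 0.79, -0.94]], [5, [0.07, -0.2, 0], [-0.88, 0.79, -0.94]], [5, [0.07, -0.2, 0], [-0.88, 0.79, -0.94]], [5, [0.07, -0.2, 0], [-0.88, 0.79, -0.94]], [5, [0.07, -0.2, 0], [-0.88, 0.79, -0.94]], [5, [0.07, -0.2, 0], [-0.88, 0.79, -0.94]], [5, [0.07, -0.2, 0], [-0.88, 0.79, -0.94]], [5, [0.07, -0.2, 0], [-0.88, 0.79, -0.94]]]}}

```text
clock: 12.05
eef_pos: [664.9, 124.5, 315.6]
tool_rot: [-3.063, -0.066, 0.009]
force: [0.1, 0.0, -1.2]
width: 18.7
gripper_force: 61.0
```

```bash
python3 - <<'E'
from h import *
from kin import *
from st import *
log(); need(W(96,70,106-27+60),DOWN)
E
```

```text
12.05 [-0.267  0.55   0.131  1.391 -0.151  1.132 -1.658] [664.9 124.5 315.6] [-3.063 -0.066  0.009] [ 0.1  0.  -1.2] 18.7
shift units [ 0.137 -0.259 -2.944] turn units [-0.88  0.78 -0.93]
```

Call:
{"api": "send_rows", "payload": {"series": [[5, [0.07, -0.13, -0.2], [-0.88, 0.78, -0.93]], [5, [0.07, -0.13, -0.4], [0, 0, 0]], [5, [0, 0, -0.5], [0, 0, 0]], [5, [0, 0, -0.5], [0, 0, 0]], [5, [0, 0, -0.4], [0, 0, 0]], [5, [0, 0, -0.2], [0, 0, 0]], [5, [0, 0, 0], [0, 0, 0]]]}}

```text
clock: 12.92
eef_pos: [673.3, 108.8, 183.2]
tool_rot: [-3.139, -0.001, -0.067]
force: [0.2, -0.3, -1.0]
width: 19.1
gripper_force: 61.0
```

```bash
python3 - <<'E'
from h import *
from kin import *
from st import *
s=log(); need(W(96,70,79),DOWN)
for n in('side','top'):
    D=grab(n,n+'4.png'); np.save(n+'4.npy',D['P'])
    g=D['P'].reshape(-1,3); r=g-s['eef_pos']; ee=r@e; ss=r@sx; z=r[:,2]
    for lo in range(-200,60,20):
        m=(ee>lo)&(ee<=lo+20)&(abs(ss)<40)&(z>-35)&(z<60)
        if m.sum(): print(n,lo,m.sum(),'s',np.percentile(ss[m],[2,98]).round(1),'z',np.percentile(g[m][:,2],[2,50,98]).round(1))
E
```

```text
12.93 [-0.288  0.715  0.159  1.458 -0.128  0.977 -1.734] [673.3 108.8 183.2] [-3.139e+00 -1.000e-03 -6.700e-02] [ 0.2 -0.3 -1. ] 19.1
shift units [-0.003  0.003 -1.737] turn units [-0.03  0.02 -0.03]
side -200 254 s [-17.8  12.9] z [193.3 215.  223.4]
side -180 348 s [-18.   11.9] z [192.6 220.6 223.5]
side -160 341 s [-17.8  12.3] z [193.3 220.4 224.1]
side -140 326 s [-17.8  11.1] z [193.2 220.5 224.2]
side -120 332 s [-17.8  13.4] z [193.3 221.6 224.5]
side -100 324 s [-17.8  12.5] z [193.5 221.3 224.5]
side -80 292 s [-17.8  10.9] z [194.1 221.3 224.6]
side -60 296 s [-17.9  12.6] z [193.5 220.9 225.1]
side -40 179 s [-17.2  13.2] z [193.6 216.6 224.3]
side -20 395 s [-24.2  17.9] z [199.8 220.3 242.8]
side 0 67 s [-24.7  10.6] z [197.3 214.3 234.1]
side 20 26 s [-11.7  -9. ] z [200.  208.2 215.4]
```

View pics/side4.png

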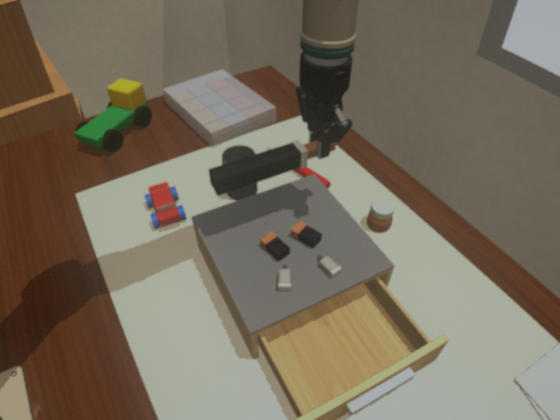

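The sweeper hangs level above the back part of the mat (head from px 210,180 to 300,158), with its underside at z≈192. I'll lower it to the mat, slowly at the end.

Call:
{"api": "send_rows", "payload": {"series": [[5, [0, 0, -0.4], [0, 0, 0]], [5, [0, 0, -0.4], [0, 0, 0]], [5, [0, 0, -0.4], [0, 0, 0]], [5, [0, 0, -0.3], [0, 0, 0]], [5, [0, 0, -0.13], [0, 0, 0]], [5, [0, 0, 0], [0, 0, 0]]]}}

```text
clock: 13.78
eef_pos: [674.3, 108.6, 86.8]
tool_rot: [-3.139, -0.004, -0.067]
force: [0.7, 0.7, -1.7]
width: 18.8
gripper_force: 61.0
```

Call:
{"api": "send_rows", "payload": {"series": [[5, [0, 0, -0.03], [0, 0, 0]], [5, [0, 0, 0], [0, 0, 0]]]}}

```text
clock: 14.02
eef_pos: [674.7, 108.7, 85.6]
tool_rot: [-3.138, -0.005, -0.067]
force: [0.1, -0.2, -1.6]
width: 18.8
gripper_force: 61.0
```

Call:
{"api": "send_rows", "payload": {"series": [[5, [0, 0, -0.03], [0, 0, 0]], [5, [0, 0, 0], [0, 0, 0]]]}}

```text
clock: 14.28
eef_pos: [674.1, 108.6, 83.1]
tool_rot: [-3.139, -0.004, -0.067]
force: [-1.2, -0.1, -1.9]
width: 18.6
gripper_force: 61.0
```

Call:
{"api": "send_rows", "payload": {"series": [[5, [0, 0, -0.03], [0, 0, 0]], [5, [0, 0, 0], [0, 0, 0]]]}}

```text
clock: 14.52
eef_pos: [674.4, 108.6, 81.4]
tool_rot: [-3.139, -0.004, -0.068]
force: [-0.2, 0.2, -0.5]
width: 19.0
gripper_force: 61.3
```

Call:
{"api": "send_rows", "payload": {"series": [[5, [0, 0, -0.02], [0, 0, 0]], [5, [0, 0, 0], [0, 0, 0]]]}}

```text
clock: 14.78
eef_pos: [674.5, 108.6, 80.7]
tool_rot: [-3.139, -0.005, -0.067]
force: [-0.6, -0.6, 4.9]
width: 18.7
gripper_force: 61.5
```

```bash
python3 - <<'E'
from h import *
from st import *
s=log(); D=grab('side'); g=D['P'].reshape(-1,3); r=g-s['eef_pos']; ee=r@e; ss=r@sx; z=g[:,2]
for lo in range(-200,60,40):
    m=(ee>lo)&(ee<=lo+40)&(abs(ss)<30)&(z>92)&(z<126)
    if m.sum(): print(lo,m.sum(),'s',np.percentile(ss[m],[2,98]).round(1),'z',np.percentile(g[m][:,2],[2,50,98]).round(1))
E
```

```text
14.78 [-0.277  0.831  0.137  1.535 -0.147  0.78  -1.718] [674.5 108.6  80.7] [-3.139 -0.005 -0.067] [-0.6 -0.6  4.9] 18.7
-200 488 s [-17.7  12.8] z [ 93.1 119.7 123.2]
-160 540 s [-17.9  12.9] z [ 93.6 120.5 123.2]
-120 516 s [-17.8  12.8] z [ 92.9 120.5 123.3]
-80 489 s [-17.8  13. ] z [ 94.  120.5 123.2]
-40 364 s [-23.1  14. ] z [ 95.8 115.4 124.7]
0 41 s [-23.7  -4. ] z [ 97.6 106.3 121.7]
```

Call:
{"api": "send_rows", "payload": {"series": [[30, [0, 0, 0], [0, 0, 0]], [60, [0, 0, 0], [0, 0, 0]], [60, [0, 0, 0], [0, 0, 0]], [60, [0, 0, 0], [0, 0, 0]], [60, [0, 0, 0.4], [0, 0, 0]], [60, [0, 0, 0.6], [0, 0, 0]], [60, [0, 0, 0], [0, 0, 0]]]}}

```text
clock: 15.7
eef_pos: [676.6, 108.8, 143.4]
tool_rot: [-3.137, -0.01, -0.067]
force: [0.2, -0.0, -0.8]
width: 60.4
gripper_force: 0.0
```

```bash
python3 - <<'E'
from h import *
from st import *
s=log()
for n in('side','top'):
    D=grab(n); g=D['P'].reshape(-1,3); r=g-W(0,0); ee=r@e; ss=r@sx; z=g[:,2]
    for lo in range(-120,140,20):
        m=(ee>lo)&(ee<=lo+20)&(abs(ss-70)<30)&(z>95)&(z<126)
        if m.sum()>5: print(n,lo,m.sum(),'s',np.percentile(ss[m],[2,98]).round(1),'z',np.percentile(g[m][:,2],[2,50,98]).round(1),'e',ee[m].min().round(1),ee[m].max().round(1))
E
```

```text
15.7 [-0.284  0.757  0.152  1.494 -0.136  0.89  -1.727] [676.6 108.8 143.4] [-3.137 -0.01  -0.067] [ 0.2 -0.  -0.8] 60.4
side -100 224 s [52.3 83.8] z [ 95.9 119.1 122.9] e -93.4 -80.1
side -80 267 s [52.2 83. ] z [ 96.5 120.4 122.9] e -80.0 -60.4
side -60 266 s [52.3 83. ] z [ 96.2 120.5 122.6] e -60.0 -40.0
side -40 253 s [52.3 82.7] z [ 96.5 120.6 122.8] e -40.0 -20.3
side -20 250 s [52.1 82.8] z [ 96.4 120.5 123. ] e -19.9 -0.0
side 0 237 s [51.8 82.8] z [ 96.7 120.4 122.9] e 0.2 20.0
side 20 238 s [51.9 82.9] z [ 96.5 120.6 123. ] e 20.0 39.9
side 40 237 s [51.9 83.4] z [ 96.3 120.7 123. ] e 40.2 59.8
side 60 142 s [51.7 83.7] z [ 98.  115.5 122.6] e 60.0 79.8
side 80 136 s [58.2 77.2] z [ 98.7 114.4 117.7] e 80.0 100.0
side 100 127 s [58.4 78.2] z [ 98.5 114.2 116.9] e 100.6 119.9
side 120 31 s [59.1 76.6] z [ 97.8 114.8 116.2] e 120.2 125.2
```

The sweeper lies flat and free at e −93..125 mm, s≈68 mm. Regrasp it.

Call:
{"api": "send_rows", "payload": {"series": [[60, [-0.02, -0.03, -0.4], [0, 0, 0]], [60, [0, 0, -0.4], [0, 0, 0]], [60, [0, 0, -0.2], [0, 0, 0]], [60, [0, 0, 0], [0, 0, 0]], [5, [0, 0, 0], [0, 0, 0]], [5, [0, 0, 0], [0, 0, 0]], [5, [0, 0, 0], [0, 0, 0]], [5, [0, 0, 0], [0, 0, 0]]]}}

```text
clock: 16.8
eef_pos: [673.7, 107.0, 81.2]
tool_rot: [-3.138, -0.006, -0.067]
force: [-0.5, 0.6, 5.1]
width: 18.7
gripper_force: 61.2
```

Call:
{"api": "send_rows", "payload": {"series": [[5, [0, 0, 0], [0, 0, 0]], [5, [0, 0, 0], [0, 0, 0]]]}}

```text
clock: 17.05
eef_pos: [673.7, 107.0, 81.2]
tool_rot: [-3.138, -0.006, -0.067]
force: [-1.2, -0.0, 6.4]
width: 19.0
gripper_force: 61.3
```

Call:
{"api": "send_rows", "payload": {"series": [[5, [0.05, 0, 0.03], [0, 0, 0]], [5, [0.05, 0, 0.02], [0, 0, 0]], [5, [0, 0, 0], [0, 0, 0]]]}}

```text
clock: 17.42
eef_pos: [679.2, 106.6, 82.7]
tool_rot: [-3.139, -0.004, -0.068]
force: [-0.3, -0.2, -1.0]
width: 18.8
gripper_force: 60.5
```

```bash
cat > sw.py <<'E'
from h import *
from st import *
def sweeper(n='side',w=35):
    s=log(); r0=(s['eef_pos']-W(0,0)); s0=r0@sx; print('tcp e,s',(r0@e).round(1),s0.round(1))
    D=grab(n); g=D['P'].reshape(-1,3); r=g-W(0,0); ee=r@e; ss=r@sx; z=g[:,2]
    for lo in range(-100,60,40):
        m=(ee>lo)&(ee<=lo+40)&(abs(ss-s0)<w)&(z>93)&(z<140)
        if m.sum()>5: print(lo,m.sum(),'s',np.percentile(ss[m],[2,98]).round(1),'z',np.percentile(z[m],[2,50,95]).round(1),'e',ee[m].min().round(1))
    return D
E
python3 - <<'E'
from sw import *
sweeper()
E
```

```text
17.43 [-0.273  0.835  0.138  1.519 -0.146  0.793 -1.715] [679.2 106.6  82.7] [-3.139 -0.004 -0.068] [-0.3 -0.2 -1. ] 18.8
tcp e,s 102.2 68.1
-100 444 s [51.6 82.4] z [ 94.2 120.1 123.3] e -88.1
-60 539 s [51.3 82.2] z [ 94.7 121.3 123.6] e -60.0
-20 515 s [50.9 82.1] z [ 94.5 121.4 123.5] e -20.0
20 496 s [50.8 81.4] z [ 94.2 121.6 123.7] e 20.0
```

Call:
{"api": "send_rows", "payload": {"series": [[5, [-0.01, -0.17, 0], [0, 0, 0]], [5, [-0.01, -0.17, 0], [0, 0, 0]], [5, [-0.01, -0.17, 0], [0, 0, 0]], [5, [-0.02, -0.17, 0], [0, 0, 0]], [5, [-0.01, -0.17, 0], [0, 0, 0]], [5, [-0.01, -0.17, 0], [0, 0, 0]], [5, [-0.01, -0.17, 0], [0, 0, 0]], [5, [-0.02, -0.17, 0], [0, 0, 0]]]}}

```text
clock: 18.48
eef_pos: [673.0, 24.6, 83.1]
tool_rot: [-3.139, -0.004, -0.067]
force: [-0.5, 0.1, -2.1]
width: 18.9
gripper_force: 60.5
```

```bash
python3 - <<'E'
from sw import *
D=sweeper()
E
```

```text
18.48 [-0.148  0.815  0.125  1.564 -0.135  0.766 -1.603] [673.   24.6  83.1] [-3.139 -0.004 -0.067] [-0.5  0.1 -2.1] 18.9
tcp e,s 101.8 -14.1
-100 526 s [-30.4   0.4] z [ 94.7 121.2 123.8] e -88.3
-60 732 s [-47.6  -0.3] z [ 96.1 121.3 123.9] e -59.8
-20 653 s [-47.2  -0.3] z [ 95.  121.8 124.2] e -20.0
20 583 s [-45.4  -0.4] z [ 96.7 122.2 124.4] e 20.0
```

Call:
{"api": "send_rows", "payload": {"series": [[5, [-0.01, -0.17, 0], [0, 0, 0]], [5, [-0.01, -0.17, 0], [0, 0, 0]], [5, [-0.01, -0.17, 0], [0, 0, 0]], [5, [-0.02, -0.17, 0], [0, 0, 0]], [5, [-0.01, -0.17, 0], [0, 0, 0]], [5, [-0.01, -0.17, 0], [0, 0, 0]]]}}

```text
clock: 19.27
eef_pos: [668.7, -36.8, 83.1]
tool_rot: [-3.139, -0.004, -0.068]
force: [-0.6, 0.2, -1.4]
width: 18.8
gripper_force: 60.5
```

```bash
python3 - <<'E'
from sw import *
D=sweeper(); a=D['img'][160:420,150:450,::-1]; cv2.imwrite('pics/side6.png',cv2.resize(a,None,fx=2,fy=2))
E
```

```text
19.27 [-0.052  0.811  0.116  1.575 -0.126  0.76  -1.519] [668.7 -36.8  83.1] [-3.139 -0.004 -0.068] [-0.6  0.2 -1.4] 18.8
tcp e,s 101.7 -75.7
-100 592 s [-92.1 -61. ] z [ 94.7 121.6 123.7] e -88.7
-60 830 s [-109.5  -61.4] z [ 96.8 121.6 123.9] e -60.0
-20 735 s [-108.2  -61.1] z [ 95.1 121.9 123.9] e -19.9
20 668 s [-107.8  -61.3] z [ 97.4 122.2 124.2] e 20.0
```

View pics/side6.png

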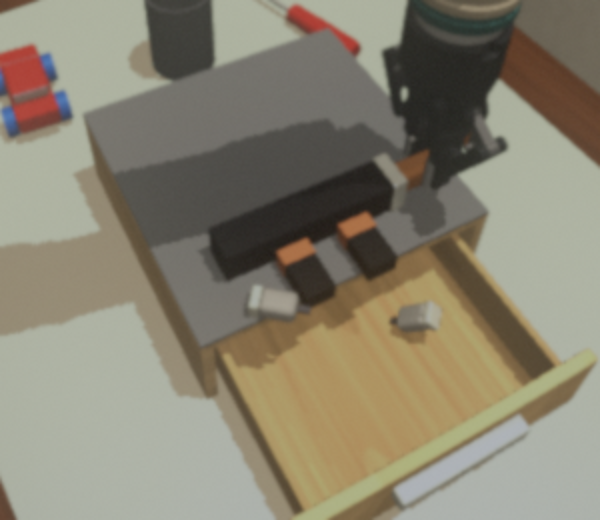

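One motor is already in the drawer (crop px 418,316). The two batteries (305,272 and 367,245) and the other motor (270,302) are at the edge in front of the head. I'll continue past the edge.

Call:
{"api": "send_rows", "payload": {"series": [[5, [-0.01, -0.14, 0], [0, 0, 0]], [5, [-0.01, -0.14, 0], [0, 0, 0]], [5, [-0.01, -0.14, 0], [0, 0, 0]], [5, [-0.01, -0.14, 0], [0, 0, 0]], [5, [-0.01, -0.14, 0], [0, 0, 0]], [5, [-0.01, -0.14, 0], [0, 0, 0]], [5, [-0.01, -0.14, 0], [0, 0, 0]], [5, [-0.01, -0.12, 0], [0, 0, 0]]]}}

```text
clock: 20.32
eef_pos: [663.9, -102.7, 83.1]
tool_rot: [-3.139, -0.004, -0.068]
force: [0.2, -0.9, -2.0]
width: 18.8
gripper_force: 60.5
```

Call:
{"api": "send_rows", "payload": {"series": [[5, [0, 0, 0], [0, 0, 0]], [5, [0, 0, 0], [0, 0, 0]]]}}

```text
clock: 20.58
eef_pos: [664.0, -101.5, 83.1]
tool_rot: [-3.138, -0.004, -0.067]
force: [-0.2, 1.1, -2.5]
width: 18.8
gripper_force: 60.5
```

```bash
python3 - <<'E'
from sw import *
D=sweeper(); a=D['img'][160:420,150:450,::-1]; cv2.imwrite('pics/side7.png',cv2.resize(a,None,fx=2,fy=2))
E
```

```text
20.57 [ 0.052  0.813  0.105  1.568 -0.116  0.763 -1.43 ] [ 664.  -101.5   83.1] [-3.138 -0.004 -0.067] [-0.2  1.1 -2.5] 18.8
tcp e,s 101.6 -140.6
-100 656 s [-156.4 -126.3] z [ 94.7 121.2 123.4] e -89.0
-60 766 s [-157.  -125.8] z [ 95.6 121.8 123.8] e -59.9
-20 735 s [-157.2 -125.9] z [ 95.3 122.1 123.8] e -19.9
20 685 s [-157.7 -126.1] z [ 95.3 122.1 123.8] e 20.1
```

View pics/side7.png

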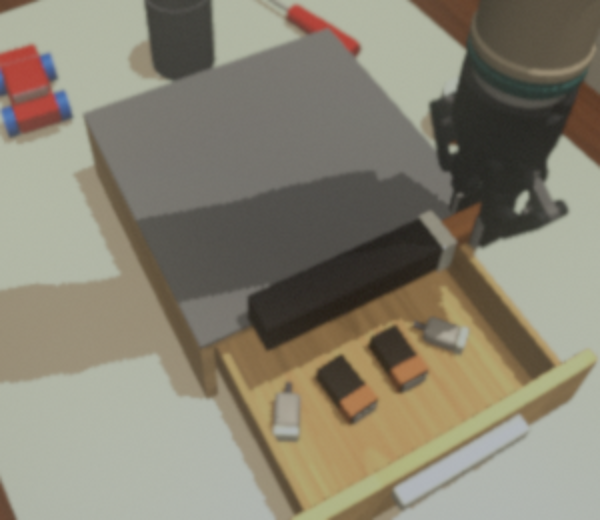

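All four parts lie in the drawer (crop px 287,410; 347,388; 399,357; 444,334). Now I lift the sweeper clear, take it back to the mat's middle and lay it down.

Call:
{"api": "send_rows", "payload": {"series": [[5, [0, 0, 0.2], [0, 0, 0]], [5, [0, 0.3, 0.1], [0, 0, 0]], [5, [0, 0.5, 0], [0, 0, 0]], [5, [0, 0.5, 0], [0, 0, 0]], [5, [0, 0.5, 0], [0, 0, 0]], [5, [0, 0.5, 0], [0, 0, 0]], [5, [0, 0.2, -0.15], [0, 0, 0]], [5, [0, 0, -0.1], [0, 0, 0]]]}}

```text
clock: 21.62
eef_pos: [663.5, 49.6, 85.5]
tool_rot: [-3.138, -0.003, -0.065]
force: [0.1, -0.4, -1.6]
width: 18.9
gripper_force: 60.4
```

Call:
{"api": "send_rows", "payload": {"series": [[5, [0, 0, -0.03], [0, 0, 0]], [5, [0, 0, 0], [0, 0, 0]]]}}

```text
clock: 21.88
eef_pos: [663.9, 46.0, 84.1]
tool_rot: [-3.14, -0.004, -0.07]
force: [0.0, -0.4, -2.0]
width: 18.6
gripper_force: 60.4
```

```bash
python3 - <<'E'
from sw import *
D=sweeper()
E
```

```text
21.88 [-0.184  0.805  0.127  1.587 -0.136  0.754 -1.637] [663.9  46.   84.1] [-3.14  -0.004 -0.07 ] [ 0.  -0.4 -2. ] 18.6
tcp e,s 91.2 6.5
-100 679 s [-9.5 21.5] z [ 94.5 122.3 124.6] e -99.0
-60 615 s [-9.8 20.9] z [ 95.3 123.  125.1] e -60.0
-20 574 s [-10.2  20.6] z [ 95.3 123.  125.1] e -19.9
20 547 s [-10.6  20.4] z [ 95.4 123.3 125.4] e 20.1
```

Call:
{"api": "send_rows", "payload": {"series": [[5, [0, 0, -0.03], [0, 0, 0]], [5, [0, 0, 0], [0, 0, 0]]]}}

```text
clock: 22.18
eef_pos: [664.0, 47.7, 82.5]
tool_rot: [-3.139, -0.004, -0.068]
force: [-0.6, 0.1, -2.2]
width: 18.6
gripper_force: 60.4
```

Call:
{"api": "send_rows", "payload": {"series": [[5, [0, 0, -0.02], [0, 0, 0]], [5, [0, 0, 0], [0, 0, 0]]]}}

```text
clock: 22.42
eef_pos: [664.1, 48.0, 81.4]
tool_rot: [-3.139, -0.004, -0.067]
force: [0.6, 0.5, -2.1]
width: 18.7
gripper_force: 60.7
```

Call:
{"api": "send_rows", "payload": {"series": [[5, [0, 0, -0.03], [0, 0, 0]], [5, [0, 0, 0], [0, 0, 0]]]}}

```text
clock: 22.68
eef_pos: [664.2, 48.0, 81.1]
tool_rot: [-3.138, -0.005, -0.067]
force: [-2.1, -0.4, 7.1]
width: 18.7
gripper_force: 61.9
```

Call:
{"api": "send_rows", "payload": {"series": [[30, [0, 0, 0], [0, 0, 0]], [60, [0, 0, 0], [0, 0, 0]], [60, [0, 0, 0], [0, 0, 0]], [60, [0, 0, 0], [0, 0, 0]], [60, [0, 0, 0.3], [0, 0, 0]], [60, [0, 0, 0.6], [0, 0, 0]], [60, [0, 0, 0.8], [0, 0, 0]], [60, [0, 0, 0], [0, 0, 0]]]}}

```text
clock: 23.68
eef_pos: [667.5, 48.0, 187.5]
tool_rot: [-3.137, -0.014, -0.068]
force: [0.2, -0.7, -0.7]
width: 60.2
gripper_force: 0.0
```

Call:
{"api": "send_rows", "payload": {"series": [[0, [-0.24, -0.5, 0], [0, 0, 0]], [0, [-0.24, -0.75, 0], [0, 0, 0]], [0, [-0.24, -0.75, 0], [0, 0, 0]], [0, [-0.24, -0.75, 0], [0, 0, 0]], [0, [-0.24, -0.75, 0], [0, 0, 0]], [0, [-0.24, -0.75, 0], [0, 0, 0]], [0, [-0.24, -0.75, 0], [0, 0, 0]], [0, [-0.24, -0.75, 0], [0, 0, 0]]]}}

```text
clock: 24.68
eef_pos: [548.0, -298.3, 181.7]
tool_rot: [-3.139, -0.004, -0.067]
force: [0.7, -0.5, 0.5]
width: 0.1
gripper_force: 0.0
```

```bash
python3 - <<'E'
from sw import *
s=log(); r0=s['eef_pos']-W(0,0); print('tcp e,s',r0@e,r0@sx)
for n in('top','side'):
    D=grab(n,n+'8.png'); g=D['P'].reshape(-1,3); r=g-W(0,0); ee=r@e; ss=r@sx; z=g[:,2]
    m=(abs(ss-6)<35)&(abs(ee)<135)&(z>96); print(n,'sweeper e',ee[m].min(),ee[m].max(),'s',np.percentile(ss[m],[2,98]),'zmax',np.percentile(z[m],[50,98]))
    m=(ss<-240)&(ss>-310)&(abs(ee)<130)&(z>68)&(z<82); print('front',np.percentile(ss[m],[3,97]), m.sum())
    m=(ss<-240)&(ss>-310)&(abs(ee)<50)&(z>45)&(z<66); print('pull',np.percentile(ss[m],[2,50,98]) if m.sum() else '', m.sum(), np.percentile(z[m],[2,98]) if m.sum() else '')
    m=(ss>-262)&(ss<-132)&(abs(ee)<105)&(z<50)&(z>18); print('parts px',m.sum())
E
```

```text
24.68 [ 0.379  0.63   0.126  1.638 -0.102  0.877 -1.092] [ 548.  -298.3  181.7] [-3.139 -0.004 -0.067] [ 0.7 -0.5  0.5] 0.1
tcp e,s -0.3969492840667213 -344.94554051665517
top sweeper e -100.46320583674927 119.1499707183076 s [-6.25649415 24.34784613] zmax [120.31470651 123.41809695]
front [-269.54286306 -258.15167686] 970
pull [-283.78193749 -275.51770594 -257.96151157] 443 [45.99910857 65.33664351]
parts px 1579
side sweeper e -98.77938377854032 119.77274656860564 s [-8.38502039 22.85133565] zmax [120.00955211 122.93875199]
front [-270.80524363 -259.3607876 ] 1364
pull [-284.98496144 -278.54170233 -270.48043073] 885 [49.92849839 64.56296255]
parts px 1643
```

Call:
{"api": "send_rows", "payload": {"series": [[0, [0, 0, -0.5], [0, 0, 0]], [0, [0, 0, -0.6], [0, 0, 0]], [0, [0, 0, -0.6], [0, 0, 0]], [0, [0, 0, -0.5], [0, 0, 0]], [0, [0, 0, -0.3], [0, 0, 0]], [0, [0, 0, 0], [0, 0, 0]]]}}

```text
clock: 25.52
eef_pos: [548.1, -296.4, 30.6]
tool_rot: [-3.138, -0.002, -0.067]
force: [0.5, -0.5, 0.7]
width: 0.2
gripper_force: 0.0
```

```bash
python3 - <<'E'
from sw import *
s=log(); r0=s['eef_pos']-W(0,0); print('tcp e,s',r0@e,r0@sx)
D=grab('side','side9.png'); g=D['P'].reshape(-1,3); r=g-W(0,0); ee=r@e; ss=r@sx; z=g[:,2]
for lo in range(6,110,8):
    m=(abs(ee)<35)&(abs(ss-r0@sx)<40)&(z>lo)&(z<=lo+8)
    if m.sum(): print(lo,m.sum(),'s',np.percentile(ss[m],[3,97]).round(1),'e',np.percentile(ee[m],[3,97]).round(1))
E
```

```text
25.52 [ 0.399  0.833  0.09   1.732 -0.13   0.582 -1.07 ] [ 548.1 -296.4   30.6] [-3.138e+00 -2.000e-03 -6.700e-02] [ 0.5 -0.5  0.7] 0.2
tcp e,s -0.45804861483477094 -343.02079966733356
86 11 s [-323.4 -312.1] e [-13.2  -7.7]
94 54 s [-323.2 -306. ] e [-13.5  -3.2]
102 55 s [-320.4 -304.3] e [-12.8  -7.4]
```

View pics/side9.png

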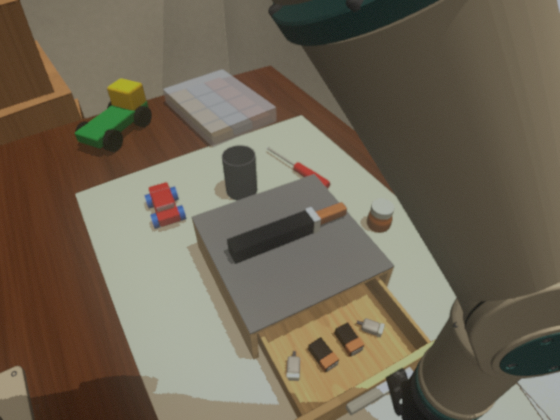

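The sweeper lies flat on the mat (px 230,245 to 345,210), the parts are in the drawer, and the arm is in front of the pull. I start pushing, stopping short of the end.

Call:
{"api": "send_rows", "payload": {"series": [[0, [0.01, 0.2, -0.1], [0, 0, 0]], [0, [0.01, 0.2, 0], [0, 0, 0]], [0, [0.02, 0.2, 0], [0, 0, 0]], [0, [0.01, 0.1, 0], [0, 0, 0]], [0, [0.01, 0.1, 0], [0, 0, 0]], [0, [0.01, 0.1, 0], [0, 0, 0]], [0, [0.01, 0.15, 0], [0, 0, 0]], [0, [0.02, 0.2, 0], [0, 0, 0]]]}}

```text
clock: 26.58
eef_pos: [554.6, -222.2, 25.6]
tool_rot: [-3.139, -0.004, -0.069]
force: [-1.3, -2.2, 1.6]
width: 0.0
gripper_force: 1.2
```

Call:
{"api": "send_rows", "payload": {"series": [[0, [0.01, 0.2, 0], [0, 0, 0]], [0, [0.01, 0.2, 0], [0, 0, 0]], [0, [0.02, 0.2, 0], [0, 0, 0]], [0, [0.01, 0.2, 0], [0, 0, 0]], [0, [0.01, 0.2, 0], [0, 0, 0]], [0, [0.01, 0.1, 0], [0, 0, 0]]]}}

```text
clock: 27.32
eef_pos: [559.2, -154.5, 25.5]
tool_rot: [-3.138, -0.004, -0.066]
force: [0.2, -1.6, 0.2]
width: -0.2
gripper_force: 0.9
```

```bash
cat > dr.py <<'E'
from sw import *
s=log(); r0=s['eef_pos']-W(0,0); print('tcp e,s',r0@e,r0@sx)
for n in('side','top'):
    D=grab(n,n+'_d%d.png'%(s['clock']*10)); g=D['P'].reshape(-1,3); r=g-W(0,0); ee=r@e; ss=r@sx; z=g[:,2]
    m=(ss<-134)&(ss>-310)&(abs(ee)<125)&(z>70)&(z<82); print(n,'front',np.percentile(ss[m],[3,50,97]) if m.sum() else '', m.sum())
E
python3 dr.py
```

```text
27.32 [ 0.154  0.801  0.11   1.861 -0.178  0.486 -1.248] [ 559.2 -154.5   25.5] [-3.138 -0.004 -0.066] [ 0.2 -1.6  0.2] -0.2
tcp e,s 0.7452098772918172 -200.72488872954006
side front [-199.03644522 -169.4350552  -162.59707072] 748
top front [-172.99020877 -166.96453321 -161.59029588] 779
```

Call:
{"api": "send_rows", "payload": {"series": [[0, [0.01, 0.12, 0], [0, 0, 0]], [0, [0.01, 0.12, 0], [0, 0, 0]], [0, [0.01, 0.1, 0], [0, 0, 0]], [0, [0, 0.06, 0], [0, 0, 0]], [0, [0, 0, 0], [0, 0, 0]]]}}

```text
clock: 28.05
eef_pos: [561.1, -131.1, 25.5]
tool_rot: [-3.138, -0.004, -0.067]
force: [-0.2, -0.8, 0.1]
width: 0.3
gripper_force: 0.0
```

Call:
{"api": "send_rows", "payload": {"series": [[0, [0, 0.05, 0], [0, 0, 0]], [0, [0, 0, 0], [0, 0, 0]]]}}

```text
clock: 28.3
eef_pos: [561.2, -128.8, 25.6]
tool_rot: [-3.139, -0.005, -0.067]
force: [-0.0, -1.3, 0.6]
width: 0.3
gripper_force: 0.1
```

Call:
{"api": "send_rows", "payload": {"series": [[0, [0, 0.05, 0], [0, 0, 0]], [0, [0, 0, 0], [0, 0, 0]]]}}

```text
clock: 28.55
eef_pos: [561.2, -125.7, 25.6]
tool_rot: [-3.139, -0.005, -0.067]
force: [0.6, -1.1, -0.1]
width: 0.1
gripper_force: 0.3
```

```bash
python3 dr.py
```

```text
28.55 [ 0.1    0.796  0.116  1.876 -0.19   0.475 -1.288] [ 561.2 -125.7   25.6] [-3.139 -0.005 -0.067] [ 0.6 -1.1 -0.1] 0.1
tcp e,s 0.648356791842999 -171.9214277876657
side front [-170.59084974 -141.09257082 -134.45782384] 731
top front [-145.39046002 -139.63815269 -134.42859338] 717
```

Front's outer face at −145, so ~3 mm to go. Continue in small steps until it stops.

Call:
{"api": "send_rows", "payload": {"series": [[0, [0, 0.05, 0], [0, 0, 0]], [0, [0, 0, 0], [0, 0, 0]]]}}

```text
clock: 28.9
eef_pos: [560.9, -122.6, 25.5]
tool_rot: [-3.138, -0.004, -0.067]
force: [-0.4, -1.0, -0.7]
width: -0.2
gripper_force: 0.3
```

Call:
{"api": "send_rows", "payload": {"series": [[0, [0, 0.03, 0], [0, 0, 0]], [0, [0, 0, 0], [0, 0, 0]]]}}

```text
clock: 29.15
eef_pos: [560.8, -122.3, 25.6]
tool_rot: [-3.14, -0.005, -0.068]
force: [0.8, -4.2, -0.3]
width: -0.3
gripper_force: 2.2
```

Call:
{"api": "send_rows", "payload": {"series": [[0, [0, 0.04, 0], [0, 0, 0]], [0, [0, 0, 0], [0, 0, 0]]]}}

```text
clock: 29.4
eef_pos: [560.9, -122.3, 25.6]
tool_rot: [3.141, -0.005, -0.07]
force: [0.7, -8.8, -1.0]
width: 0.0
gripper_force: 4.4
```

Call:
{"api": "send_rows", "payload": {"series": [[0, [0, 0.03, 0], [0, 0, 0]], [0, [0, 0, 0], [0, 0, 0]]]}}

```text
clock: 29.65
eef_pos: [560.8, -122.3, 25.6]
tool_rot: [3.139, -0.006, -0.071]
force: [-0.6, -11.5, -1.6]
width: -0.0
gripper_force: 5.9
```

```bash
python3 dr.py
```

```text
29.65 [ 0.086  0.795  0.123  1.882 -0.19   0.469 -1.3  ] [ 560.8 -122.3   25.6] [ 3.139 -0.006 -0.071] [ -0.6 -11.5  -1.6] -0.0
tcp e,s 0.09762850723505188 -168.51695514154162
side front [-167.95212553 -139.1052802  -134.36799941] 573
top front [-142.03489376 -137.95012029 -134.28841869] 474
```

The drawer is at a hard stop, front at −142 mm, so it's shut. Back the arm away and check once more.

Call:
{"api": "send_rows", "payload": {"series": [[0, [0, -0.15, 0], [0, 0, 0]], [0, [-0.02, -0.4, 0], [0, 0, 0]], [0, [-0.03, -0.6, 0], [0, 0, 0]], [0, [-0.05, -0.7, 0.2], [0, 0, 0]], [0, [-0.2, -0.7, 0.5], [0, 0, 0]], [0, [-0.3, -0.7, 0.6], [0, 0, 0]], [0, [-0.3, -0.7, 0.6], [0, 0, 0]], [0, [0, 0, 0], [0, 0, 0]]]}}

```text
clock: 30.75
eef_pos: [505.8, -359.3, 142.7]
tool_rot: [3.14, -0.008, -0.074]
force: [-0.2, 0.5, -1.1]
width: -0.1
gripper_force: 0.0
```

```bash
python3 dr.py; python3 - <<'E'
from sw import *
a=grab('top'); b=grab('side'); P=a['P']; Q0=np.load('top0.npy')
cv2.imwrite('pics/fin.png',np.hstack([cv2.resize(x['img'][:,:,::-1],(400,300)) for x in(a,b)]))
for n,(u0,u1,v0,v1) in dict(car=(145,205,265,310),drv=(145,243,120,152),jar=(290,325,92,130)).items():
    for M in(Q0,P):
        p=M[v0:v1,u0:u1].reshape(-1,3); p=p[p[:,2]>12]; print(n,len(p),p.mean(0).round(1))
E
```

```text
30.75 [ 0.507  0.67   0.109  1.688 -0.1    0.781 -0.982] [ 505.8 -359.3  142.7] [ 3.14  -0.008 -0.074] [-0.2  0.5 -1.1] -0.1
tcp e,s -38.28885142898975 -408.8002187261973
side front [-142.01481473 -138.91585779 -134.23915813] 888
top front [-142.15804375 -137.87237343 -134.34099159] 520
car 1624 [434.4 308.3  38.8]
car 1628 [434.5 308.3  38.8]
drv 671 [750.8 250.2  19.8]
drv 665 [750.8 250.3  20.1]
jar 566 [793.1  48.3  46.6]
jar 567 [793.   48.2  46.6]
```

View pics/fin.png

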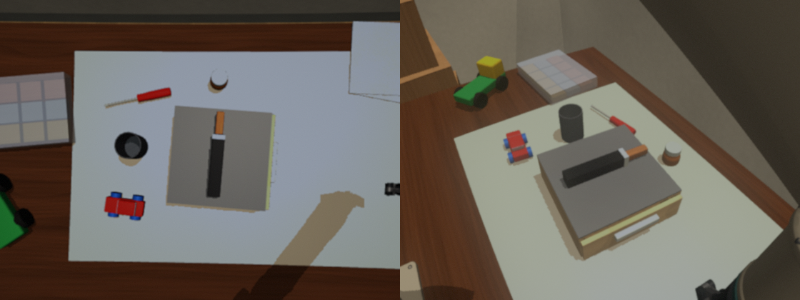

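The final picture shows the drawer shut, the sweeper flat on an otherwise empty mat (left half, px 217,155), and the car, screwdriver and jar unmoved.

```bash
python3 -c "
from h import *
print(ctrl.finish_job())"
```

```text
the job is handed in; nothing more can be done
None
```

The job is done and handed in after about 31 s of the 64 s limit: all four parts were swept into the drawer, the drawer is shut against its stop, the sweeper lies flat and released on the mat, and the car, screwdriver and jar have not moved.

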